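Find the overfilled sample box by its weight and slide it into the return slot

TASK

One of the three identical closed boxes is much heavier than the other two. Lift them one at a time, left, then middle, then right as you see them from the robot, a good 3 cm clear of the board for a moment to feel the weight, setting each back where it stood before lifting the next; then push the heavy one lengthwise under the roof of the aluminium return slot until it is fully home against the back wall. Keep the boxes upright, leave the two light ones standing where they were, and do not disturb the beaker or the bottles.

Things in the scene. Friction and masses are not known exactly. Their poses are not given: they have to be found in the camera images.
- board: fixed flat grey laminate work board on the bench, 340 x 460 x 22 mm; origin at the centre of its underside on the bench top, so its upper face is 22 mm above the origin. The boxes, the return slot, the beaker and the small bottle stand on it. Just right of it stands the fraction collector, solid and up to 0.29 m high where x > 0.46 and y < -0.10; behind it a cabinet 0.35 m high (x > 0.69)
- slot: fixed low roofed aluminium bay on the board, mouth facing the robot. Origin: mid-mouth at board level; +x leads in, z up (mm): inside 62 wide, 68 deep, 50 high. A box goes in lengthwise; home: its centre at x = 32, its rear end 4 out of the mouth. Side walls 4 thick, 26 high up to x = 30; behind that the roof (two strips, 18 gap), top at z = 53. Wall front ends at x = -4. Foot flanges to y = 50
- box_left_center (a point): closed box, white lid on grey body, blank label, 72 x 50 x 44 mm (x, y, z; z up); point at its centre, 22 mm above its underside. The three look the same; one weighs about 0.5 kg (0.40 to 0.60), the others about 0.16 kg (0.12 to 0.20), which is which changes every time. Snug filling, shifts up to 2 mm. The leftmost (greatest y) of the three at the start.
- box_left: the same left box as box_left_center, with origin at the centre of its underside
- box_middle_center (a point): closed box, white lid on grey body, blank label, 72 x 50 x 44 mm (x, y, z; z up); point at its centre, 22 mm above its underside. The three look the same; one weighs about 0.5 kg (0.40 to 0.60), the others about 0.16 kg (0.12 to 0.20), which is which changes every time. Snug filling, shifts up to 2 mm. The middle one of the row at the start.
- box_middle: the same middle box as box_middle_center, with origin at the centre of its underside
- box_right_center (a point): closed box, white lid on grey body, blank label, 72 x 50 x 44 mm (x, y, z; z up); point at its centre, 22 mm above its underside. The three look the same; one weighs about 0.5 kg (0.40 to 0.60), the others about 0.16 kg (0.12 to 0.20), which is which changes every time. Snug filling, shifts up to 2 mm. The rightmost (smallest y) of the three at the start.
- box_right: the same right box as box_right_center, with origin at the centre of its underside
- beaker_center (a point): bystander: small clear glass beaker, 57 mm wide, 68 mm high, standing on the board to the left of the slot; point half-way up its middle
- bottle_center (a point): bystander: amber reagent bottle with screw cap, 44 mm wide, 82 mm high, standing on the board to the right of the slot; point half-way up its middle
- big_bottle_center (a point): bystander: white reagent bottle with screw cap, 58 mm wide, 112 mm high, standing on the bench to the right of the board; point half-way up its middle
Mind the look-alikes: they are no part of the job. What is shaped like the box_right but green is not meant.

How it is judged:
On the way, in this order (a step that is already met when the one before it is completed fails the run):
1. the left box is lifted clear of the board (at least 25 mm), the others standing on it (height (world z) of box_left_center above 0.069 m and height (world z) of each of box_middle_center, box_right_center below 0.048 m), for 0.3 s.
2. the middle box is lifted clear of the board (at least 25 mm) while the others stand on it (height (world z) of box_middle_center above 0.069 m and height (world z) of each of box_left_center, box_right_center below 0.048 m), for 0.3 s.
3. the right box is lifted clear of the board (at least 25 mm) while the others stand on it (height (world z) of box_right_center above 0.069 m and height (world z) of each of box_left_center, box_middle_center below 0.048 m), for 0.3 s.
At the end, for the whole second after the job is handed in: The heavy box lies in the slot, front end within 8 mm of the back wall, centre within 12 mm of the slot's centre line, its whole weight (over 2.9 N) on the board; the other two stand flat on the board within 40 mm of where they began; all upright and at rest (height (world z) of each of box_left_center, box_middle_center, box_right_center below 0.048 m and angle between each of box_left_center, box_middle_center, box_right_center's own z axis and vertical below 0.1 rad and linear speed of each of box_left, box_middle, box_right below 0.02 m/s and ((x of box_left_center in the frame of slot between 0.024 and 0.039 m and y of box_left_center in the frame of slot between -0.012 and 0.012 m and contact force between box_left and board above 2.9 N and distance of each of box_middle_center, box_right_center from where it was at the start of the episode below 0.04 m) or (x of box_middle_center in the frame of slot between 0.024 and 0.039 m and y of box_middle_center in the frame of slot between -0.012 and 0.012 m and contact force between box_middle and board above 2.9 N and distance of each of box_left_center, box_right_center from where it was at the start of the episode below 0.04 m) or (x of box_right_center in the frame of slot between 0.024 and 0.039 m and y of box_right_center in the frame of slot between -0.012 and 0.012 m and contact force between box_right and board above 2.9 N and distance of each of box_left_center, box_middle_center from where it was at the start of the episode below 0.04 m))); the robot touches nothing.
It fails at once if a box is tipped by more than about 30 degrees (angle between any of box_left_center, box_middle_center, box_right_center's own z axis and vertical above 0.52 rad).
It fails at once if the beaker or a bottle is shifted by more than 30 mm or tilted by more than about 17 degrees (distance of any of beaker_center, bottle_center, big_bottle_center from where it was at the start of the episode above 0.03 m or angle between any of beaker_center, bottle_center, big_bottle_center's own z axis and vertical above 0.3 rad).
It also fails if it takes over 72 s, if anything falls off the work surface, if the arm or the gripper's body presses on something with over 40 N, if the wrist force passes 120 N, or if a joint passes its speed limit or range.

ROBOT

A 7-joint arm with a two-finger parallel gripper is mounted at the origin on the work surface; the furniture and walls round the work are solid. World frame = base frame: x ahead of the robot, y to its left, z up, the work surface at z = 0. Lengths are in m, angles in rad, forces in N, time in s.
With the tool pointing down it reaches from about 0.4 to 0.85 m from the base axis. Payload 4.5 kg.
Tool frame: the origin (TCP) lies at the very end of the fingers, on their centre line; the grasp point (between the pads) lies 19 mm behind it; z points along the fingers, y is the line along which they close (so a half turn about z gives the same grasp; the last joint's range is limited). The gripper opens to 88 mm and grips with 3 to 60 N. Pads are 18 mm wide; open, the fingers measure 123 mm over their backs; the gripper's body (75 mm by 187 mm) begins 45 mm behind the grasp point.
Start: joints at [-1.28, 0.689, -0.195, 1.565, 0.157, 0.902, -0.215], TCP at [0.159, 0.605, 0.239] pointing down, gripper open.
Joint ranges: [-3.01, 3.01], [-0.46, 2.08], [-1.47, 1.51], [0.13, 2.56], [-1, 4.14], [0.04, 2.09], [-2.66, 2.66]. Speed limits (rad/s): [2.57, 2.57, 3.14, 3.14, 3.14, 3.14, 3.14].

INTERFACE

Orientations are given as a unit quaternion [x, y, z, w].
In Python, from plant import r gives the robot as it stands. The module is installed in compiled form; this text tells all that it offers.
- The arm moves only by the tool step_arm, never from a script. Its argument "increments" is a list of rows, each a list of 2 entries, a list of its own where there are three numbers: the shift along the world's x, y, z in cm, then the turn, a rotation vector about the world's x, y, z in degrees. A call has exactly 10 rows; each row shifts and turns the commanded pose from where the row before left it; what a row does not reach is not made up. A row lasts 1/10 s, in which the tool goes at most 50 mm and 8.59 degrees, less where a joint would pass 70% of its speed; a pose out of reach is approached as far as the arm can. A call is refused whole if a number of a shift passes 5 or a number of a turn 8.59, either way. A call with a gripper value outside its range is refused whole. "fingers" is the opening, from 0 (shut) to 1 (fully open), set as the call begins (left out, the last holds). The fingers move at their own pace and stop on an object; "grip_force" is the grip in N (left out, the last holds). Time passes only in rows, so rows that do not move let the fingers close, or fill a call up. It gives the time, the measured TCP pose, the force, the opening and the grip force at its end, in the units of the state.
- r.get_state(): the state, without advancing time (a new reading comes with each control period).
- r.snapshot(name): name is "scene" or "top" or "wrist"; returns (picture, depth): 384x512x3 uint8, red, green, blue; 384x512 float32, m along the optical axis (not along the pixel's ray), 0 where there is no reading.
- r.calibration(name): a dict with "fov_y" (degrees; the focal length in pixels is half the picture's height over the tangent of half this angle, whatever the lens; pixels are square), "cx", "cy" (the principal point, pixels), "R" (3x3) and "t" (3): a world point X has camera coordinates R X + t. Camera axes: x right, y down, z forward; pixel columns grow to the right and rows downward; lengths in m; the calibration is good to about 2 mm. A picture is of the moment at which its call begins: read the wrist's pose just before it. calibration takes no time and is no camera call; for the wrist camera it gives the pose at the moment of the call.
- r.finish_job(): hands the job in; it is judged then, once.
The state is a dict: "clock": time; "q": joint angles; "qd": joint speeds; "joint_torque": joint torques, N m; "tool_pos": TCP position; "eef_rot": TCP orientation; "contact_force": force on the tool from outside, world axes, zero at the start; "moment": the same for the moment, N m; "opening": opening from 0.0 (shut) to 1.0 (fully open); "finger_force": force on a finger pad.
Only numpy, scipy, OpenCV 4.12 (cv2) and the standard library are available. Lean on these libraries where they do the work, as an engineer would, in place of code of your own. Each camera call takes 0.05 s, during which the arm holds its last target. There are 200 camera calls.

## Working session

There is one attempt and no reset: what is moved stays moved. The work goes in short steps, Python scripts to look and compute and a tool call to move; the robot and the scene stay as the last step left them, time stands still between calls to the robot, and variables do not carry over. Pictures are saved under pics/ and viewed, at most 10 in all, crops included, and the job is handed in when it is done.

Besides the shell and the picture viewer there is one more tool, called after "Call:" as name([rows], argument=value, ...), one row to a line, values as JSON. step_arm: Moves the arm, as the interface text tells. Its arguments: {"type":"object","properties":{"increments":{"type":"array","items":{"type":"array"}},"fingers":{"type":"number"},"grip_force":{"type":"number"}},"required":["increments"]}

```bash
mkdir -p pics
cat > h.py <<'E'
import numpy as np, cv2
from plant import r
def K(c):
    f=192/np.tan(np.radians(c["fov_y"])/2); return f,c["cx"],c["cy"]
def pts(name):
    c=r.calibration(name); im,d=r.snapshot(name)
    f,cx,cy=K(c); v,u=np.mgrid[0:384,0:512]
    P=np.stack([(u-cx)/f*d,(v-cy)/f*d,d],-1)
    W=(P-np.array(c["t"]))@np.array(c["R"])
    W[d==0]=np.nan
    return im,d,W,c
def ray(c,u,v,z):
    f,cx,cy=K(c); R=np.array(c["R"]);o=-R.T@np.array(c["t"])
    w=R.T@np.array([(u-cx)/f,(v-cy)/f,1]); return o+w*(z-o[2])/w[2]
E
python3 - <<'E'
from h import *
o=[]
for n in("scene","top"):
    im,d,W,c=pts(n); np.savez(n+"0.npz",im=im,W=W)
    cv2.imwrite(f"pics/{n}0.png",im[...,::-1]); print(n,c)
print(r.get_state())
E
```

```text
scene {'fov_y': 55.870226913126416, 'cx': 256.73068510012325, 'cy': 193.7570185595302, 'R': array([[ 8.98933575e-01, -4.38084955e-01, -1.08355198e-05],
       [-2.76331275e-01, -5.67002017e-01, -7.75983079e-01],
       [ 3.39940368e-01,  6.97560238e-01, -6.30753724e-01]]), 't': array([-0.34236389,  0.1600094 ,  0.99519675])}
top {'fov_y': 52.52024022970962, 'cx': 257.45201784591836, 'cy': 186.42567260298574, 'R': array([[-0.01544202, -0.99978987, -0.0134817 ],
       [-0.99398487,  0.01681165, -0.10821945],
       [ 0.10842336,  0.01172948, -0.99403561]]), 't': array([0.02529105, 0.40724624, 1.35956835])}
{'clock': 0.1, 'q': array([-1.28021386,  0.6898973 , -0.19453137,  1.56621642,  0.15731293,
        0.9025271 , -0.21510976]), 'qd': array([-0.00136043, -0.00035171, -0.00032937, -0.00252144,  0.0018239 ,
       -0.00144041,  0.00229934]), 'joint_torque': array([-3.07631999e-03, -5.28509331e+01, -1.27148386e+00, -1.53839189e+01,
       -5.25794306e-02,  1.98325979e-03,  4.63708739e-05]), 'tool_pos': array([0.15862839, 0.60395049, 0.23799858]), 'eef_rot': array([ 1.27998879e-01,  9.91773967e-01, -8.26451547e-04, -4.26624271e-05]), 'contact_force': array([0.04670094, 1.11082031, 0.63063632]), 'moment': array([-0.0167288 ,  0.011892  ,  0.06251087]), 'finger_force': 0.0, 'opening': 1.0011414566362047}
```

View pics/scene0.png

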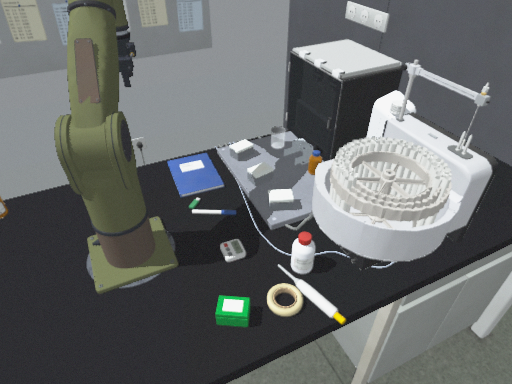

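View pics/top0.png

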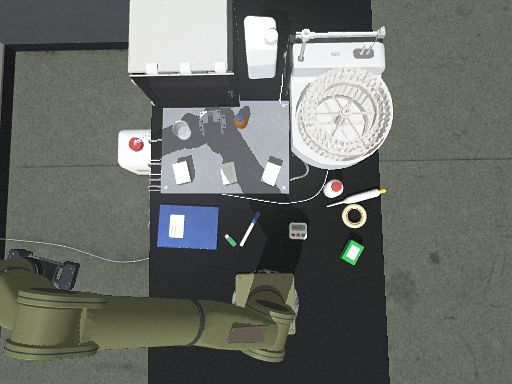

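Top view: the white-lidded boxes are at about (183,172), (229,172) and (271,172). The slot is near (213,122) in shadow, the beaker at (182,130), the amber bottle at (241,120) and the big bottle at (334,187). The green look-alike at (352,252) is off the board and not meant. Scene view: the boxes are at (241,147), (261,170) and (281,197). Next I'll measure them from both views.

Run:
```python
from h import *
for n in("top","scene"):
    D=np.load(n+"0.npz");im,W=D["im"],D["W"]
    X,Y,Z=[W[...,i] for i in range(3)]
    b=(Z>.015)&(Z<.03)&(X>.4)&(X<.75)&(abs(Y)<.3)
    print(n,"board z",np.nanmedian(Z[b]),"x",np.nanpercentile(X[b],[1,99]),"y",np.nanpercentile(Y[b],[1,99]))
    m=((Z>.05)&(Z<.18)&(X>.4)&(X<.75)&(Y>-.2)&(Y<.32)).astype(np.uint8)
    k,l,s,ce=cv2.connectedComponentsWithStats(m)
    for i in range(1,k):
        if s[i,4]<25: continue
        q=l==i; xy=np.c_[X[q],Y[q]].astype(np.float32)*1000
        ct=Z[q]; rr=cv2.minAreaRect(xy)
        print(s[i],ce[i].round(),"mean",xy.mean(0).round(),"z med/max",np.median(ct).round(4),ct.max().round(4),"rect",np.round(rr[0]),np.round(rr[1]),round(rr[2]),"col",im[q].mean(0).round())
im=np.load("top0.npz")["im"][95:200,150:300]
cv2.imwrite("pics/crop.png",cv2.convertScaleAbs(cv2.resize(im[...,::-1],None,fx=5,fy=5,interpolation=cv2.INTER_CUBIC),alpha=1.4))
```

```text
top board z 0.022430419272928895 x [0.40257483 0.71631682] y [-0.09364348  0.29498613]
[285  77  41  98 374] [299. 138.] mean [ 558. -123.] z med/max 0.1296 0.1798 rect [ 592. -112.] [314.  78.] 19 col [164. 165. 168.]
[164  83  76  24 898] [203.  99.] mean [698. 196.] z med/max 0.1194 0.18 rect [694. 195.] [ 58. 244.] 11 col [53. 54. 55.]
[295  83  30  74 347] [305. 125.] mean [ 598. -142.] z med/max 0.1279 0.18 rect [ 603. -150.] [236.  60.] 10 col [207. 208. 205.]
[317  95   6  18  46] [319. 105.] mean [ 671. -195.] z med/max 0.104 0.1623 rect [ 670. -194.] [39. 11.] 0 col [225. 224. 223.]
[200 110  22  15 202] [210. 116.] mean [652. 179.] z med/max 0.0747 0.0828 rect [651. 180.] [42. 70.] 4 col [152. 159. 162.]
[234 113  13  15 148] [240. 120.] mean [632.  74.] z med/max 0.0847 0.1093 rect [636.  75.] [42. 41.] 41 col [136. 109.  95.]
[317 115   4   9  25] [319. 118.] mean [ 630. -195.] z med/max 0.0991 0.1112 rect [ 625. -194.] [11. 32.] 89 col [240. 241. 241.]
[172 120  18  19 140] [180. 128.] mean [609. 283.] z med/max 0.077 0.0942 rect [607. 281.] [56. 54.] 44 col [183. 186. 
[... 922 characters left out ...]
0719 rect [449. 118.] [75. 55.] 8 col [169. 174. 173.]
[357 170  20   7  94] [366. 174.] mean [ 635. -163.] z med/max 0.1697 0.1798 rect [ 637. -160.] [14. 57.] 77 col [203. 206. 203.]
[325 173   6  24  87] [328. 184.] mean [ 528. -138.] z med/max 0.1561 0.1798 rect [ 513. -156.] [96. 17.] 52 col [160. 163. 166.]
[360 182  20  10 120] [371. 186.] mean [ 657. -171.] z med/max 0.1262 0.1422 rect [ 656. -163.] [32. 58.] 59 col [202. 204. 201.]
[300 186  20  39 215] [313. 207.] mean [ 462. -171.] z med/max 0.1259 0.1799 rect [ 456. -160.] [70. 36.] 62 col [182. 186. 190.]
[268 189  26  16 362] [280. 196.] mean [442. -34.] z med/max 0.0669 0.0715 rect [445. -27.] [55. 73.] 69 col [213. 216. 215.]
```

View pics/crop.png

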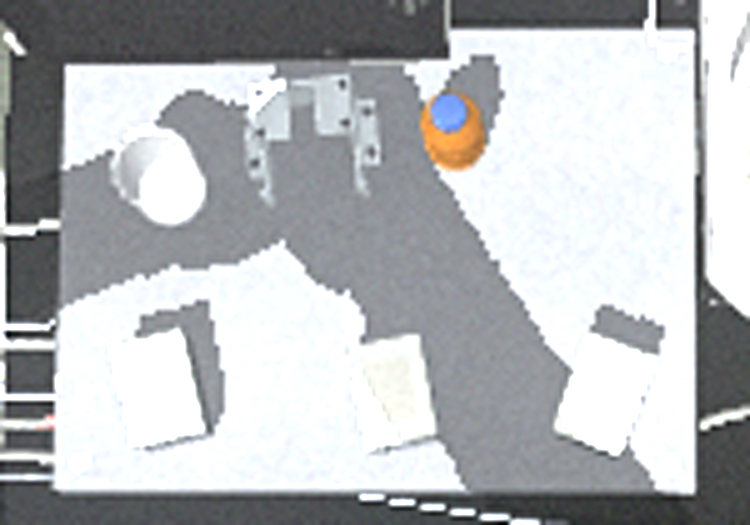

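The crop shows the left, middle and right boxes at crop (165,390), (405,390) and (605,395). These are the three white-lidded boxes standing on the board, so they are the ones meant. The slot mouth faces the robot at crop (315,200). Both views agree on the positions and put the lid tops at z≈0.066. Moving over the left box (456,281, yaw +13°).

Call:
step_arm([
  [[2.95,-3.2,0],[0,0,2.8]],
  [[2.95,-3.2,0],[0,0,2.8]],
  [[2.95,-3.2,0],[0,0,2.8]],
  [[2.95,-3.2,0],[0,0,2.8]],
  [[2.95,-3.2,0],[0,0,2.8]],
  [[2.95,-3.2,0],[0,0,2.8]],
  [[2.95,-3.2,0],[0,0,2.8]],
  [[2.95,-3.2,0],[0,0,2.8]],
  [[2.95,-3.2,0],[0,0,2.8]],
  [[2.95,-3.2,0],[0,0,2.8]],
], fingers=1, grip_force=30)

```text
clock: 1.1
tool_pos: [0.4546, 0.2829, 0.2385]
eef_rot: [-0.117, 0.993, -0.0, -0.0]
contact_force: [-0.1, 0.2, 0.1]
opening: 0.999
finger_force: 0.0
```

```bash
cat >> h.py <<'E'
def blobs(W,im,lo,hi,x0=.4,x1=.69,y0=-.09,y1=.31,mn=60):
    X,Y,Z=[W[...,i] for i in range(3)]
    m=((Z>lo)&(Z<hi)&(X>x0)&(X<x1)&(Y>y0)&(Y<y1)).astype(np.uint8)
    k,l,s,ce=cv2.connectedComponentsWithStats(m)
    for i in range(1,k):
        if s[i,4]<mn: continue
        q=l==i; xy=np.c_[X[q],Y[q]].astype(np.float32)*1000
        rr=cv2.minAreaRect(xy)
        print(s[i],"z med",np.median(Z[q]).round(4),"rect",np.round(rr[0],1),np.round(rr[1],1),round(rr[2],1))
def yaw():
    a=r.get_state()["eef_rot"]; t=np.degrees(2*np.arctan2(-a[0],a[1])); return t
E
python3 - <<'E'
from h import *
im,d,W,c=pts("wrist"); cv2.imwrite("pics/w1.png",im[...,::-1]); np.savez("w1.npz",im=im,W=W)
blobs(W,im,.055,.10); print(yaw(),c["R"],c["t"])
E
```

```text
[  61   87   63   81 4448] z med 0.0674 rect [450.8 120. ] [72.7 50.7] 10.1
[ 233  133   53   75 3763] z med 0.0674 rect [454.9 282.8] [72.3 50. ] 13.5
[ 102  312   61   36 1340] z med 0.0758 rect [649.2 188. ] [42.8 57.4] 4.6
[ 195  312   57   32 1340] z med 0.08 rect [615.1 283.8] [36.6 56.1] 13.1
12.79963285817008 [[-2.32049945e-01  9.72703760e-01 -4.67906406e-04]
 [ 9.40985535e-01  2.24604976e-01  2.53177464e-01]
 [ 2.46371765e-01  5.83095234e-02 -9.67419740e-01]] [-0.16954841 -0.52505827  0.26168516]
```

View pics/w1.png

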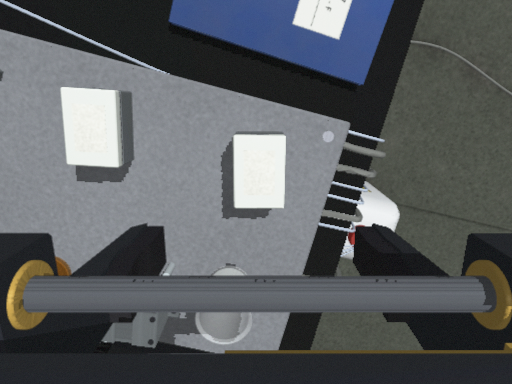

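The wrist view shows the left box at (258,170), right under the tool, and the middle box at (92,127). The measured yaws are 13.5° and 10°. Descending.

Call:
step_arm([
  [[0.1,0,-2.5],[0,0,0.5]],
  [[0,0,-3],[0,0,0]],
  [[0,0,-3],[0,0,0]],
  [[0,0,-3],[0,0,0]],
  [[0,0,-3],[0,0,0]],
  [[0,0,-2.5],[0,0,0]],
  [[0,0,-2],[0,0,0]],
  [[0,0,-1],[0,0,0]],
  [[0,0,-0.5],[0,0,0]],
  [[0,0,0],[0,0,0]],
])

```text
clock: 2.15
tool_pos: [0.4546, 0.2846, 0.0336]
eef_rot: [-0.12, 0.993, -0.0, -0.0]
contact_force: [0.6, -0.5, 0.3]
opening: 1.003
finger_force: 0.0
```

Call:
step_arm([
  [[0,0,0],[0,0,0]],
  [[0,0,0],[0,0,0]],
  [[0,0,0],[0,0,0]],
  [[0,0,0],[0,0,0]],
  [[0,0,0],[0,0,0]],
  [[0,0,0],[0,0,0]],
  [[0,0,0],[0,0,0]],
  [[0,0,0],[0,0,0]],
  [[0,0,0],[0,0,0]],
  [[0,0,0],[0,0,0]],
], fingers=0, grip_force=30)

```text
clock: 3.15
tool_pos: [0.4551, 0.2834, 0.034]
eef_rot: [-0.12, 0.993, -0.001, 0.0]
contact_force: [0.4, -4.7, 5.6]
opening: 0.559
finger_force: 30.0
```

Call:
step_arm([
  [[0,0,1],[0,0,0]],
  [[0,0,1.5],[0,0,0]],
  [[0,0,1.3],[0,0,0]],
  [[0,0,0.4],[0,0,0]],
  [[0,0,0],[0,0,0]],
  [[0,0,0],[0,0,0]],
  [[0,0,0],[0,0,0]],
  [[0,0,0],[0,0,0]],
  [[0,0,0],[0,0,0]],
  [[0,0,0],[0,0,0]],
])

```text
clock: 4.15
tool_pos: [0.4546, 0.2845, 0.0755]
eef_rot: [-0.12, 0.993, -0.0, -0.0]
contact_force: [0.5, -0.2, -4.9]
opening: 0.561
finger_force: 30.0
```

Call:
step_arm([
  [[0,0,-1],[0,0,0]],
  [[0,0,-1],[0,0,0]],
  [[0,0,-1],[0,0,0]],
  [[0,0,-0.6],[0,0,0]],
  [[0,0,-0.3],[0,0,0]],
  [[0,0,-0.2],[0,0,0]],
  [[0,0,0],[0,0,0]],
  [[0,0,0],[0,0,0]],
  [[0,0,0],[0,0,0]],
  [[0,0,0],[0,0,0]],
])

```text
clock: 5.15
tool_pos: [0.4549, 0.2846, 0.035]
eef_rot: [-0.12, 0.993, 0.0, 0.0]
contact_force: [0.3, -0.0, -5.5]
opening: 0.567
finger_force: 30.0
```

Call:
step_arm([
  [[0,0,0],[0,0,0]],
  [[0,0,0],[0,0,0]],
  [[0,0,0],[0,0,0]],
  [[0,0,0],[0,0,0]],
  [[0,0,0],[0,0,0]],
  [[0,0,0],[0,0,0]],
  [[0,0,0],[0,0,0]],
  [[0,0,0],[0,0,0]],
  [[0,0,0],[0,0,0]],
  [[0,0,0],[0,0,0]],
], fingers=1)

```text
clock: 6.15
tool_pos: [0.4547, 0.2845, 0.0347]
eef_rot: [-0.12, 0.993, 0.0, -0.0]
contact_force: [0.3, 0.8, 0.7]
opening: 1.007
finger_force: 0.0
```

The left box pulls about 5 N, so it is probably the heavy one. On to the middle box.

Call:
step_arm([
  [[0,0,2.5],[0,0,0]],
  [[0,0,3],[0,0,0]],
  [[0,0,2.5],[0,0,0]],
  [[0,-2.5,0],[0,0,-1]],
  [[0,-3,0],[0,0,-1]],
  [[-0.2,-3,0],[0,0,-1]],
  [[-0.2,-3,0],[0,0,-0.6]],
  [[0,-2.5,0],[0,0,0]],
  [[0,-1.5,0],[0,0,0]],
  [[0,-0.9,0],[0,0,0]],
])

```text
clock: 7.15
tool_pos: [0.4508, 0.1194, 0.1148]
eef_rot: [-0.088, 0.996, -0.0, -0.0]
contact_force: [0.6, -0.1, 0.3]
opening: 1.0
finger_force: 0.0
```

Call:
step_arm([
  [[0,0,-1.5],[0,0,0]],
  [[0,0,-2],[0,0,0]],
  [[0,0,-2],[0,0,0]],
  [[0,0,-1.5],[0,0,0]],
  [[0,0,-0.8],[0,0,0]],
  [[0,0,-0.2],[0,0,0]],
  [[0,0,0],[0,0,0]],
  [[0,0,0],[0,0,0]],
  [[0,0,0],[0,0,0]],
  [[0,0,0],[0,0,0]],
])

```text
clock: 8.15
tool_pos: [0.451, 0.1206, 0.0352]
eef_rot: [-0.089, 0.996, 0.0, 0.0]
contact_force: [0.0, -0.2, -0.1]
opening: 1.0
finger_force: 0.0
```

Call:
step_arm([
  [[0,0,0],[0,0,0]],
  [[0,0,0],[0,0,0]],
  [[0,0,0],[0,0,0]],
  [[0,0,0],[0,0,0]],
  [[0,0,0],[0,0,0]],
  [[0,0,0],[0,0,0]],
  [[0,0,0],[0,0,0]],
  [[0,0,0],[0,0,0]],
  [[0,0,0],[0,0,0]],
  [[0,0,0],[0,0,0]],
], fingers=0)

```text
clock: 9.15
tool_pos: [0.4507, 0.1205, 0.0347]
eef_rot: [-0.089, 0.996, -0.0, -0.0]
contact_force: [-0.1, -0.7, -0.3]
opening: 0.566
finger_force: 30.0
```

Call:
step_arm([
  [[0,0,1],[0,0,0]],
  [[0,0,1.5],[0,0,0]],
  [[0,0,1.3],[0,0,0]],
  [[0,0,0.4],[0,0,0]],
  [[0,0,0],[0,0,0]],
  [[0,0,0],[0,0,0]],
  [[0,0,0],[0,0,0]],
  [[0,0,0],[0,0,0]],
  [[0,0,0],[0,0,0]],
  [[0,0,0],[0,0,0]],
])

```text
clock: 10.15
tool_pos: [0.4506, 0.1205, 0.0765]
eef_rot: [-0.089, 0.996, -0.0, -0.0]
contact_force: [-0.0, 0.1, -2.0]
opening: 0.565
finger_force: 30.0
```

Call:
step_arm([
  [[0,0,-1],[0,0,0]],
  [[0,0,-1],[0,0,0]],
  [[0,0,-1],[0,0,0]],
  [[0,0,-0.6],[0,0,0]],
  [[0,0,-0.3],[0,0,0]],
  [[0,0,-0.3],[0,0,0]],
  [[0,0,0],[0,0,0]],
  [[0,0,0],[0,0,0]],
  [[0,0,0],[0,0,0]],
  [[0,0,0],[0,0,0]],
])

```text
clock: 11.15
tool_pos: [0.4508, 0.1205, 0.0348]
eef_rot: [-0.089, 0.996, 0.0, 0.0]
contact_force: [-0.5, -1.7, -2.2]
opening: 0.567
finger_force: 30.0
```

Call:
step_arm([
  [[0,0,0],[0,0,0]],
  [[0,0,0],[0,0,0]],
  [[0,0,0],[0,0,0]],
  [[0,0,0],[0,0,0]],
  [[0,0,0],[0,0,0]],
  [[0,0,0],[0,0,0]],
  [[0,0,0],[0,0,0]],
  [[0,0,0],[0,0,0]],
  [[0,0,0],[0,0,0]],
  [[0,0,0],[0,0,0]],
], fingers=1)

```text
clock: 12.15
tool_pos: [0.4507, 0.1205, 0.0347]
eef_rot: [-0.089, 0.996, 0.0, -0.0]
contact_force: [-0.9, 0.1, 0.8]
opening: 1.002
finger_force: 0.0
```

The middle box pulls about 2 N, so it is light. The right box (447,-27, yaw -21°) is close to the collector, so I'll grip it about 8 mm rearward.

Call:
step_arm([
  [[0,0,3],[0,0,0]],
  [[0,0,3.5],[0,0,0]],
  [[0,0,2.5],[0,0,0]],
  [[-0.2,-2,0],[0,0,-5]],
  [[-0.3,-2.5,0],[0,0,-5]],
  [[-0.3,-2.5,0],[0,0,-5]],
  [[-0.3,-2.5,0],[0,0,-5]],
  [[0,-2.4,0],[0,0,-5]],
  [[0,-1.6,0],[0,0,-4]],
  [[0,-1,0],[0,0,-2]],
])

```text
clock: 13.15
tool_pos: [0.4394, -0.026, 0.1248]
eef_rot: [0.182, 0.983, -0.0, -0.0]
contact_force: [-0.5, 0.3, -0.1]
opening: 1.001
finger_force: 0.0
```

Run:
```python
from h import *
s=r.get_state()["tool_pos"];print(s,yaw())
for n in("wrist","top"):
    im,d,W,c=pts(n); blobs(W,im,.055,.085,x0=.38)
```

```text
[ 0.43940656 -0.02604746  0.12476514] -21.02996690551167
[ 425   68   87  141 8182] z med 0.0672 rect [451.  119.7] [73.4 50. ] 9.2
[ 225  158   80  111 8361] z med 0.0674 rect [446.2 -26.4] [50.1 72.8] 68.5
[200 110  21  15 201] z med 0.0754 rect [650.8 180.4] [42.1 70.8] 3.3
[234 113  13  15  64] z med 0.0783 rect [635.2  73.1] [36.2 42.3] 56.5
[173 161  17  24 304] z med 0.0663 rect [456.6 283.7] [73.7 50. ] 12.8
[220 162  17  23 304] z med 0.0663 rect [452.5 119.9] [74.5 50. ] 10.0
```

Call:
step_arm([
  [[0,0.2,-1.5],[0,0,-0.5]],
  [[0,0,-2],[0,0,0]],
  [[0,0,-2],[0,0,0]],
  [[0,0,-1.8],[0,0,0]],
  [[0,0,-1.2],[0,0,0]],
  [[0,0,-0.5],[0,0,0]],
  [[0,0,0],[0,0,0]],
  [[0,0,0],[0,0,0]],
  [[0,0,0],[0,0,0]],
  [[0,0,0],[0,0,0]],
])

```text
clock: 14.25
tool_pos: [0.441, -0.0225, 0.0385]
eef_rot: [0.185, 0.983, -0.0, -0.001]
contact_force: [-0.8, 0.1, 0.7]
opening: 0.999
finger_force: 0.0
```

Call:
step_arm([
  [[0,0,0],[0,0,0]],
  [[0,0,0],[0,0,0]],
  [[0,0,0],[0,0,0]],
  [[0,0,0],[0,0,0]],
  [[0,0,0],[0,0,0]],
  [[0,0,0],[0,0,0]],
  [[0,0,0],[0,0,0]],
  [[0,0,0],[0,0,0]],
  [[0,0,0],[0,0,0]],
  [[0,0,0],[0,0,0]],
], fingers=0)

```text
clock: 15.25
tool_pos: [0.4407, -0.0228, 0.0381]
eef_rot: [0.185, 0.983, -0.001, -0.002]
contact_force: [-0.9, -1.1, 0.8]
opening: 0.564
finger_force: 30.0
```

Call:
step_arm([
  [[0,0,1],[0,0,0]],
  [[0,0,1.5],[0,0,0]],
  [[0,0,1.3],[0,0,0]],
  [[0,0,0.4],[0,0,0]],
  [[0,0,0],[0,0,0]],
  [[0,0,0],[0,0,0]],
  [[0,0,0],[0,0,0]],
  [[0,0,0],[0,0,0]],
  [[0,0,0],[0,0,0]],
  [[0,0,0],[0,0,0]],
])

```text
clock: 16.25
tool_pos: [0.4407, -0.0226, 0.0799]
eef_rot: [0.185, 0.983, -0.0, -0.002]
contact_force: [-0.0, -0.1, -1.6]
opening: 0.564
finger_force: 30.0
```

Call:
step_arm([
  [[0,0,-1],[0,0,0]],
  [[0,0,-1],[0,0,0]],
  [[0,0,-1],[0,0,0]],
  [[0,0,-0.6],[0,0,0]],
  [[0,0,-0.3],[0,0,0]],
  [[0,0,-0.3],[0,0,0]],
  [[0,0,0],[0,0,0]],
  [[0,0,0],[0,0,0]],
  [[0,0,0],[0,0,0]],
  [[0,0,0],[0,0,0]],
])

```text
clock: 17.25
tool_pos: [0.4408, -0.0227, 0.0382]
eef_rot: [0.185, 0.983, -0.0, -0.002]
contact_force: [-0.6, 0.7, -1.7]
opening: 0.564
finger_force: 30.0
```

Call:
step_arm([
  [[0,0,0],[0,0,0]],
  [[0,0,0],[0,0,0]],
  [[0,0,0],[0,0,0]],
  [[0,0,0],[0,0,0]],
  [[0,0,0],[0,0,0]],
  [[0,0,0],[0,0,0]],
  [[0,0,0],[0,0,0]],
  [[0,0,0],[0,0,0]],
  [[0,0,0],[0,0,0]],
  [[0,0,0],[0,0,0]],
], fingers=1)

```text
clock: 18.25
tool_pos: [0.4407, -0.0227, 0.0381]
eef_rot: [0.185, 0.983, -0.0, -0.002]
contact_force: [-0.4, 0.6, 0.5]
opening: 1.0
finger_force: 0.0
```

The right box pulls about 1.6 N, so it is light and the left box is the heavy one. Next I'll look at the slot closely on the way back.

Call:
step_arm([
  [[0,0,4],[0,0,0]],
  [[0,0,5],[0,0,0]],
  [[0,0,5],[0,0,0]],
  [[0,0,5],[0,0,0]],
  [[2.6,3.4,0],[0,0,4.7]],
  [[2.6,3.4,0],[0,0,4.7]],
  [[2.6,3.4,0],[0,0,4.7]],
  [[2.6,3.4,0],[0,0,4.7]],
  [[2.6,3.4,0],[0,0,4.7]],
  [[2.6,3.4,0],[0,0,4.7]],
])

```text
clock: 19.25
tool_pos: [0.5974, 0.1821, 0.2278]
eef_rot: [-0.062, 0.998, -0.001, -0.002]
contact_force: [1.8, -0.3, 0.5]
opening: 0.999
finger_force: 0.0
```

Run:
```python
from h import *
print(r.get_state()["tool_pos"],yaw())
im,d,W,c=pts("wrist"); cv2.imwrite("pics/w2.png",im[...,::-1]); np.savez("w2.npz",im=im,W=W)
print("roof");blobs(W,im,.064,.082,y0=.1,y1=.25,x1=.72)
print("walls");blobs(W,im,.040,.060,y0=.1,y1=.25,x1=.72,mn=40)
```

```text
[0.59736909 0.18212711 0.22782181] 7.066912923426618
roof
[ 181    0   60   42 2355] z med 0.0675 rect [472.2 124.6] [31.5 49.9] 7.6
[ 215  204   76   48 2438] z med 0.0763 rect [649.8 181.2] [42.2 70.1] 5.2
[ 164  258  144   18 1031] z med 0.0715 rect [694.6 171.7] [142.1   4. ] 89.5
walls
[186   2  57  44 242] z med 0.0507 rect [479.4 134. ] [27.4 59.4] 44.1
[216 165   9  43 221] z med 0.0491 rect [619.9 144.5] [43.5  7.6] 4.2
[283 167  10  43 205] z med 0.0491 rect [613.6 212.3] [43.1  7. ] 6.1
[243 233  19   9 144] z med 0.0507 rect [667.1 182.5] [ 1.3 19. ] 4.8
[ 168  248  146   27 1156] z med 0.0499 rect [694.9 175. ] [149.9   3.6] 89.3
```

View pics/w2.png

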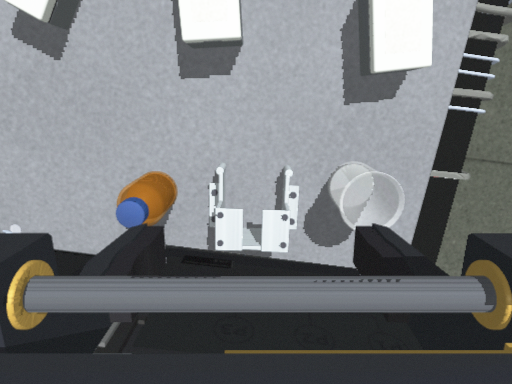

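The wrist view shows the slot walls at (220,190) and (290,190), the roof strips at (230,229) and (276,229), the beaker at (365,197) and the amber bottle at (145,200). The slot origin comes out at about (599.5,176.8) with yaw 5.2°. I'll grip the heavy left box 12 mm behind its centre, fairly high.

Call:
step_arm([
  [[-2,1.4,0],[0,0,1.2]],
  [[-2.5,1.6,0],[0,0,1]],
  [[-2.5,1.6,0],[0,0,1]],
  [[-2.5,1.6,-1],[0,0,1]],
  [[-2.4,1.5,-2],[0,0,1]],
  [[-2,1.2,-2],[0,0,1]],
  [[-1.5,0.9,-2],[0,0,0]],
  [[0,0,-2],[0,0,0]],
  [[0,0,-1],[0,0,0]],
  [[0,0,0],[0,0,0]],
])

```text
clock: 20.3
tool_pos: [0.4424, 0.2782, 0.127]
eef_rot: [-0.114, 0.994, -0.002, -0.002]
contact_force: [0.7, 0.1, -0.2]
opening: 1.005
finger_force: 0.0
```

Run:
```python
from h import *
print(r.get_state()["tool_pos"],yaw())
im,d,W,c=pts("wrist")
blobs(W,im,.058,.08,x0=.38)
```

```text
[0.44235217 0.27815088 0.12702177] 13.057328345282466
[   0  105   65  117 6706] z med 0.0674 rect [449.9 129.2] [73.3 37.9] 7.0
[ 226  170   79  106 7749] z med 0.0674 rect [454.3 284.6] [71.9 50.1] 13.1
```

Call:
step_arm([
  [[0,0.3,-1.5],[0,0,0]],
  [[0,0,-2],[0,0,0]],
  [[0,0,-2],[0,0,0]],
  [[0,0,-1.5],[0,0,0]],
  [[0,0,-0.8],[0,0,0]],
  [[0,0,-0.3],[0,0,0]],
  [[0,0,0],[0,0,0]],
  [[0,0,0],[0,0,0]],
  [[0,0,0],[0,0,0]],
  [[0,0,0],[0,0,0]],
])

```text
clock: 21.35
tool_pos: [0.443, 0.2825, 0.0476]
eef_rot: [-0.114, 0.993, -0.001, -0.001]
contact_force: [0.6, -0.2, -0.2]
opening: 1.0
finger_force: 0.0
```

Call:
step_arm([
  [[0,0,0],[0,0,0]],
  [[0,0,0],[0,0,0]],
  [[0,0,0],[0,0,0]],
  [[0,0,0],[0,0,0]],
  [[0,0,0],[0,0,0]],
  [[0,0,0],[0,0,0]],
  [[0,0,0],[0,0,0]],
  [[0,0,0],[0,0,0]],
  [[0,0,0],[0,0,0]],
  [[0,0,0],[0,0,0]],
], fingers=0, grip_force=40)

```text
clock: 22.35
tool_pos: [0.4428, 0.2821, 0.0471]
eef_rot: [-0.114, 0.993, -0.001, -0.001]
contact_force: [0.1, -1.5, 0.7]
opening: 0.565
finger_force: 40.0
```

Call:
step_arm([
  [[0,0,1],[0,0,0]],
  [[0,0,2],[0,0,0]],
  [[0,0,2],[0,0,0]],
  [[1,-2,0],[0,0,-1.2]],
  [[2,-2.5,0],[0,0,-1.6]],
  [[2.5,-2.5,0],[0,0,-1.6]],
  [[2.5,-2,0],[0,0,-1.6]],
  [[2.3,-1.2,0],[0,0,-1.4]],
  [[1.5,-0.5,0],[0,0,-0.5]],
  [[0.6,-0.1,0],[0,0,0]],
])

```text
clock: 23.35
tool_pos: [0.5681, 0.1724, 0.0969]
eef_rot: [-0.044, 0.999, -0.001, -0.001]
contact_force: [0.1, -0.4, -5.0]
opening: 0.563
finger_force: 40.0
```

Run:
```python
from h import *
print(r.get_state()["tool_pos"],yaw(),r.get_state()["contact_force"])
for n in("wrist","top"):
    im,d,W,c=pts(n); print(n);blobs(W,im,.1,.135,x0=.38,y0=.1,y1=.25);blobs(W,im,.064,.083,x0=.38)
```

```text
[0.56805875 0.17238997 0.09686251] 4.99332205587788 [ 0.06036358 -0.36986111 -4.97040097]
wrist
[  145   198   232    78 12261] z med 0.1171 rect [558.6 171.9] [29.7 82. ] 5.4
[ 203  312  114   38 4258] z med 0.117 rect [599.5 174.9] [21.7 50.6] 7.0
[ 123    0  110   67 6394] z med 0.0675 rect [472.6 124.5] [29.9 50.3] 9.2
[211 187  98   4 368] z med 0.0792 rect [545.1 170.4] [ 1.1 48.8] 4.6
[315 317   8  33 207] z med 0.0761 rect [633.  212.4] [14.6  4.8] 6.5
top
[204 140  16   5  61] z med 0.1143 rect [550.6 170.5] [11.6 50. ] 7.5
[220 162  17  22 245] z med 0.067 rect [452.3 119.6] [71.3 49.7] 9.1
```

Call:
step_arm([
  [[0,0.15,-1],[0,0,0.2]],
  [[0,0,-1],[0,0,0]],
  [[0,0,-1],[0,0,0]],
  [[0,0,-1],[0,0,0]],
  [[0,0,-0.6],[0,0,0]],
  [[0,0,-0.2],[0,0,0]],
  [[0,0,-0.15],[0,0,0]],
  [[0,0,0],[0,0,0]],
  [[0,0,0],[0,0,0]],
  [[0,0,0],[0,0,0]],
])

```text
clock: 24.45
tool_pos: [0.567, 0.1759, 0.048]
eef_rot: [-0.047, 0.999, -0.001, -0.001]
contact_force: [-0.4, -1.2, -4.8]
opening: 0.563
finger_force: 40.0
```

Call:
step_arm([
  [[0,0,0],[0,0,0]],
  [[0,0,0],[0,0,0]],
  [[0,0,0],[0,0,0]],
  [[0,0,0],[0,0,0]],
  [[0,0,0],[0,0,0]],
  [[0,0,0],[0,0,0]],
  [[0,0,0],[0,0,0]],
  [[0,0,0],[0,0,0]],
  [[0,0,0],[0,0,0]],
  [[0,0,0],[0,0,0]],
], fingers=1)

```text
clock: 25.45
tool_pos: [0.5667, 0.1758, 0.0476]
eef_rot: [-0.047, 0.999, -0.001, -0.001]
contact_force: [-0.6, -0.1, -0.3]
opening: 1.003
finger_force: 0.0
```

Call:
step_arm([
  [[0,0,1.5],[0,0,0]],
  [[0,0,2],[0,0,0]],
  [[0,0,2.5],[0,0,0]],
  [[-1,0,0],[0,0,0]],
  [[-1.5,-0.2,0],[0,0,0]],
  [[-1.5,-0.2,0],[0,0,0]],
  [[-1.3,-0.2,0],[0,0,0]],
  [[-0.7,0,0],[0,0,0]],
  [[-0.4,0,0],[0,0,0]],
  [[0,0,0],[0,0,0]],
])

```text
clock: 26.45
tool_pos: [0.5025, 0.17, 0.1077]
eef_rot: [-0.047, 0.999, -0.001, -0.001]
contact_force: [1.0, -0.9, -0.7]
opening: 0.995
finger_force: 0.0
```

Call:
step_arm([
  [[0,0,0],[0,0,0]],
  [[0,0,0],[0,0,0]],
  [[0,0,0],[0,0,0]],
  [[0,0,0],[0,0,0]],
  [[0,0,0],[0,0,0]],
  [[0,0,0],[0,0,0]],
  [[0,0,0],[0,0,0]],
  [[0,0,0],[0,0,0]],
  [[0,0,0],[0,0,0]],
  [[0,0,0],[0,0,0]],
], fingers=0, grip_force=20)

```text
clock: 27.45
tool_pos: [0.5027, 0.1698, 0.1076]
eef_rot: [-0.047, 0.999, -0.001, -0.001]
contact_force: [0.3, -0.5, 0.3]
opening: 0.118
finger_force: 0.0
```

Run:
```python
from h import *
print(r.get_state()["tool_pos"],yaw())
for n in("top","wrist"):
    im,d,W,c=pts(n); print(n);blobs(W,im,.058,.083,x0=.38,mn=40)
    cv2.imwrite(f"pics/{n}3.png",im[...,::-1])
```

```text
[0.50274149 0.16980199 0.10762888] 5.389839060744683
top
[204 110  17   4  44] z med 0.0744 rect [668.1 173.5] [53.9 13.1] 87.6
[220 162  17  23 284] z med 0.0662 rect [452.  120.8] [73.2 50.4] 12.3
wrist
[  124    47   109   140 12265] z med 0.0675 rect [451.1 120.7] [73.1 50.3] 10.1
[253 272  14   4  50] z med 0.0606 rect [543.2 173.6] [1.5 8.3] 3.6
[ 226  312   68   38 1948] z med 0.0675 rect [579.6 177.1] [29.9 43.6] 5.7
[428 339  15  14  93] z med 0.065 rect [583.6 295. ] [14.9  1.4] 59.6
```

View pics/wrist3.png

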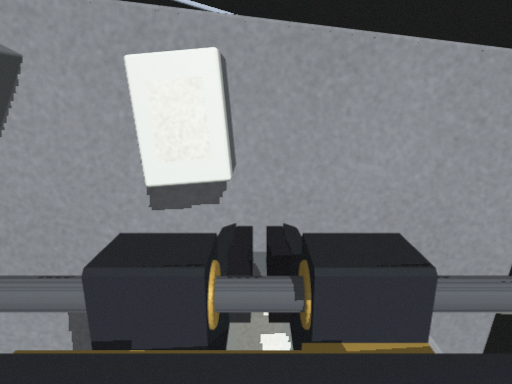

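The wrist view shows the fingers nearly shut at (258,275), the middle box at (180,115) undisturbed, and the white lid of the heavy box at (275,342), aligned with the slot. Going down behind it, then pushing.

Call:
step_arm([
  [[0,-0.1,-1],[0,0,0]],
  [[0,0,-2],[0,0,0]],
  [[0,0,-1.8],[0,0,0]],
  [[0,0,-0.7],[0,0,0]],
  [[0,0,-0.3],[0,0,0]],
  [[0.8,0.07,0],[0,0,0]],
  [[0.8,0.07,0],[0,0,0]],
  [[0.6,0.06,0],[0,0,0]],
  [[0.4,0.04,0],[0,0,0]],
  [[0.4,0.04,0],[0,0,0]],
])

```text
clock: 28.55
tool_pos: [0.5334, 0.1716, 0.0499]
eef_rot: [-0.047, 0.999, -0.001, -0.001]
contact_force: [-0.9, -1.3, -0.3]
opening: 0.004
finger_force: 0.0
```

Call:
step_arm([
  [[0.4,0.04,0],[0,0,0]],
  [[0.4,0.04,0],[0,0,0]],
  [[0.4,0.04,0],[0,0,0]],
  [[0.4,0.04,0],[0,0,0]],
  [[0.4,0.04,0],[0,0,0]],
  [[0.4,0.04,0],[0,0,0]],
  [[0.4,0.03,0],[0,0,0]],
  [[0.4,0.03,0],[0,0,0]],
  [[0.4,0.03,0],[0,0,0]],
  [[0.4,0.03,0],[0,0,0]],
])

```text
clock: 29.55
tool_pos: [0.5692, 0.1752, 0.0496]
eef_rot: [-0.048, 0.999, -0.001, -0.005]
contact_force: [-7.9, -0.8, 6.4]
opening: 0.005
finger_force: 3.9
```

Run:
```python
from h import *
s=r.get_state();print(s["tool_pos"],yaw(),s["contact_force"],s["moment"])
im,d,W,c=pts("wrist");blobs(W,im,.055,.083,x0=.5,mn=30)
im2,d,W,c=pts("scene");blobs(W,im2,.055,.083,x0=.5,y0=.12,y1=.25,mn=10)
cv2.imwrite("pics/s4.png",cv2.resize(im2[110:200,220:340,::-1],None,fx=6,fy=6,interpolation=cv2.INTER_CUBIC))
```

```text
[0.56922092 0.17520486 0.04957199] 5.493741876016484 [-7.93436831 -0.75472761  6.44615206] [-0.13299507  1.58773657  0.021671  ]
[ 227  225   66   51 1831] z med 0.07 rect [562.1 171.9] [23.5 25.2] 62.2
[ 236  312   48   38 1295] z med 0.0676 rect [602.4 178.5] [20.1 21.2] 5.2
[ 416  312   96   41 3072] z med 0.0722 rect [592.5 265.4] [13.4 42.4] 51.1
[   0  319   91   32 1996] z med 0.0637 rect [620.1  80.1] [37.2 11.6] 78.7
[279 143  34  15 171] z med 0.0662 rect [613.4 162.8] [ 35.2 119.2] 82.7
```

View pics/s4.png

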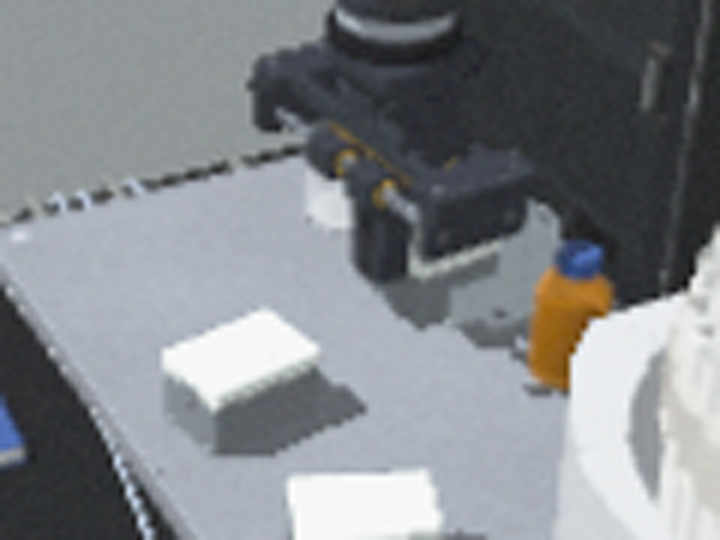

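The box lies flat with its lid at z≈0.067 and the fingers are square behind it. The bottle and beaker are clear, so I'll keep pushing.

Call:
step_arm([
  [[0.2,0.02,0.05],[0,0,0]],
  [[0.2,0.02,0.03],[0,0,0]],
  [[0.2,0.02,0],[0,0,0]],
  [[0.2,0.02,0],[0,0,0]],
  [[0.2,0.02,0],[0,0,0]],
  [[0.2,0.02,0],[0,0,0]],
  [[0.1,0.01,0],[0,0,0]],
  [[0,0,0],[0,0,0]],
  [[0,0,0],[0,0,0]],
  [[0,0,0],[0,0,0]],
])

```text
clock: 30.65
tool_pos: [0.5859, 0.1764, 0.0505]
eef_rot: [-0.047, 0.999, -0.001, -0.001]
contact_force: [-2.0, -0.8, -1.8]
opening: 0.007
finger_force: 0.9
```

Call:
step_arm([
  [[0.1,0.01,0],[0,0,0]],
  [[0.1,0.01,0],[0,0,0]],
  [[0.1,0.01,0],[0,0,0]],
  [[0.1,0.01,0],[0,0,0]],
  [[0,0,0],[0,0,0]],
  [[0,0,0],[0,0,0]],
  [[0,0,0],[0,0,0]],
  [[0,0,0],[0,0,0]],
  [[0,0,0],[0,0,0]],
  [[0,0,0],[0,0,0]],
])

```text
clock: 31.65
tool_pos: [0.5863, 0.1765, 0.0504]
eef_rot: [-0.048, 0.999, -0.002, -0.004]
contact_force: [-10.6, -1.7, 4.7]
opening: 0.01
finger_force: 5.0
```

Run:
```python
from h import *
s=r.get_state();print(s["tool_pos"],s["contact_force"])
im,d,W,c=pts("wrist");blobs(W,im,.055,.083,x0=.5,mn=30)
```

```text
[0.58634142 0.17648329 0.05041832] [-10.55822759  -1.68169622   4.69267061]
[ 227  225   66   51 1825] z med 0.0702 rect [579.1 173.2] [23.2 25.1] 61.9
[ 437  256   75   20 1095] z med 0.0616 rect [583.  274.6] [ 7.  33.1] 17.0
[   0  312   92   38 2803] z med 0.0744 rect [627.1  89.2] [40.4 14.7] 39.1
[ 236  312   48   38 1302] z med 0.0676 rect [620.  179.6] [20.2 21.3] 6.9
[ 420  312   53   41 1303] z med 0.0745 rect [608.3 258.3] [32.5  6.6] 5.4
[465 332  47  21 341] z med 0.0571 rect [626.  293.6] [ 5.3 23.8] 32.1
```

Call:
step_arm([
  [[0.15,0.01,0.03],[0,0,0]],
  [[0.15,0.01,0],[0,0,0]],
  [[0.1,0.01,0],[0,0,0]],
  [[0,0,0],[0,0,0]],
  [[0,0,0],[0,0,0]],
  [[0,0,0],[0,0,0]],
  [[0,0,0],[0,0,0]],
  [[0,0,0],[0,0,0]],
  [[0,0,0],[0,0,0]],
  [[0,0,0],[0,0,0]],
])

```text
clock: 32.7
tool_pos: [0.5864, 0.1765, 0.0505]
eef_rot: [-0.048, 0.999, -0.003, -0.008]
contact_force: [-17.2, -3.1, 10.8]
opening: 0.007
finger_force: 9.2
```

It is hard against the wall. Backing off, then a look.

Call:
step_arm([
  [[-0.5,-0.05,0],[0,0,0]],
  [[-0.5,-0.05,0],[0,0,0]],
  [[-1,-0.1,0],[0,0,0]],
  [[-1.5,-0.1,0],[0,0,0]],
  [[-1.5,-0.1,1],[0,0,0]],
  [[0,0,3],[0,0,0]],
  [[0,0,4],[0,0,0]],
  [[0,0,4],[0,0,0]],
  [[2,0,4],[0,0,0]],
  [[3,0,2],[0,0,0]],
])

```text
clock: 33.7
tool_pos: [0.5957, 0.1748, 0.2359]
eef_rot: [-0.048, 0.999, 0.001, 0.002]
contact_force: [1.1, 1.0, -0.1]
opening: 0.006
finger_force: 0.0
```

Call:
step_arm([
  [[3,0,0],[0,0,0]],
  [[2,0,0],[0,0,0]],
  [[1,0,0],[0,0,0]],
  [[0,0,0],[0,0,0]],
  [[0,0,0],[0,0,0]],
  [[0,0,0],[0,0,0]],
  [[0,0,0],[0,0,0]],
  [[0,0,0],[0,0,0]],
  [[0,0,0],[0,0,0]],
  [[0,0,0],[0,0,0]],
])

```text
clock: 34.7
tool_pos: [0.6533, 0.1726, 0.2309]
eef_rot: [-0.046, 0.999, -0.001, -0.002]
contact_force: [-5.1, -1.4, 1.0]
opening: 0.008
finger_force: 0.0
```

Run:
```python
from h import *
print(r.get_state()["tool_pos"])
im,d,W,c=pts("wrist");blobs(W,im,.055,.071,x0=.4,mn=30);print("roof");blobs(W,im,.072,.08,x0=.58,y0=.12,y1=.24,mn=30)
cv2.imwrite("pics/w5.png",im[...,::-1])
im,d,W,c=pts("top");print("top");blobs(W,im,.055,.085,mn=30)
```

```text
[0.65329543 0.17257186 0.23092722]
[352 104  33  54 249] z med 0.063 rect [603.8 264.6] [18.4 49.6] 84.2
[373 106  41  56 472] z med 0.0634 rect [607.2 293.9] [26.2 49.6] 82.0
[ 245  110   56   80 2933] z med 0.0674 rect [630.8 181.7] [73.1 50. ] 4.9
[158 122  27  45 184] z med 0.0634 rect [631.7  89.7] [42.3 16.2] 22.3
roof
[ 232  150   77   46 2642] z med 0.0764 rect [650.1 181.4] [42.2 69.8] 5.1
top
[200 110  21  24 402] z med 0.07 rect [633.9 179.3] [77.9 70.7] 3.6
[174 122  13  13  42] z med 0.0727 rect [617.9 289.5] [22.2 49.4] 37.6
[178 128  12  10  31] z med 0.0698 rect [593.2 268.6] [17.3 47.7] 42.5
[220 162  17  23 302] z med 0.0659 rect [452.3 120. ] [73.4 50.2] 10.2
```

View pics/w5.png

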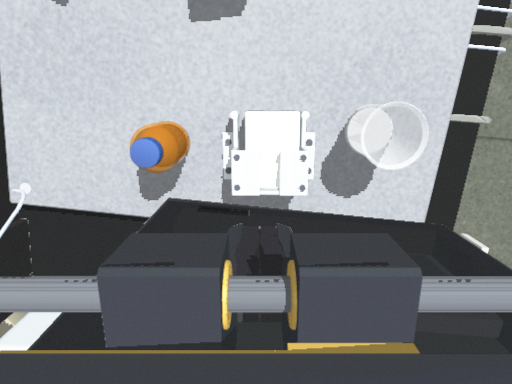

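The box is home under the roof at (272,140) in the image, with its centre 31–32 mm in and about 2 mm off the centre line. The beaker and bottle have not moved. The tool reads a slight contact, probably with the cabinet, so I'll back away before handing in.

Call:
step_arm([
  [[-1,0,0],[0,0,0]],
  [[-2,0,1],[0,0,0]],
  [[-3,0,1],[0,0,0]],
  [[-3,0,1],[0,0,0]],
  [[-2,0,1],[0,0,0]],
  [[-1,0,0],[0,0,0]],
  [[0,0,0],[0,0,0]],
  [[0,0,0],[0,0,0]],
  [[0,0,0],[0,0,0]],
  [[0,0,0],[0,0,0]],
])

```text
clock: 35.8
tool_pos: [0.5345, 0.1731, 0.2702]
eef_rot: [-0.047, 0.999, -0.001, -0.002]
contact_force: [0.6, 0.7, -0.9]
opening: 0.005
finger_force: 0.0
```

Run:
```python
from h import *
s=r.get_state();print(s["tool_pos"],s["contact_force"],s["clock"])
im,d,W,c=pts("top");blobs(W,im,.055,.085,mn=30)
im,d,W,c=pts("scene");blobs(W,im,.06,.075,x1=.55,mn=60)
print(r.finish_job() if np.abs(s["contact_force"]).max()<3 else "wait")
```

```text
[0.5345346  0.17308224 0.27015675] [ 0.59399269  0.72005647 -0.90837203] 35.8
[220 162  17  23 303] z med 0.0666 rect [452.3 119.8] [71.7 49.8] 10.0
[247 162  26  16 232] z med 0.0675 rect [450.4 119.3] [73.7 53. ] 10.7
[268 188  26  14 299] z med 0.0673 rect [445.8 -27.5] [53.  73.8] 66.2
the job is handed in; nothing more can be done
None
```

I lifted all three boxes in order and found the left one heavy (about 5 N, against about 2 N and 1.6 N); it now sits home against the slot's back wall, the two light boxes stand where they began, and the job was handed in at about 36 s (no verdict returned).

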